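Slide a burette unit onto the titrator and lock it

TASK

Fit the waiting burette unit to the titrator: swing the teal locking lever open, clear of the guide, then push the unit by its base, slowly and without pressing on its glass cylinder, along the guide until it is fully home against the rear stop, and swing the lever back to fully locked. Keep the unit upright and leave the sample tubs and the reagent bottle where they stand.

Things in the scene. Friction and masses are not known exactly. Their poses are not given: they have to be found in the camera images.
- titrator: White titrator fixed on the bench: housing 355 x 200 mm, deck at z = 60 mm, a dark guide on top, a teal rear stop block (115 mm high) and a locking lever on its right (-y). x axis: along the guide in the pushing direction; y left, z up. Origin at bench level on the guide's centre line, below the unit's front face when home. Housing: x -187 to +168 mm; bare loading deck: x -187 to -85 mm.
- guide_mouth (a point): Start of the straight guide, on the deck (z = 60 mm), titrator's x = -55 mm; axes as the titrator's. 28 mm of flared walls lie before it. The guide runs 150 mm to the stop: side walls 96 mm apart, overhanging lips (from 25 mm past this point) 80 mm apart, tops at z = 78 mm, so the unit can enter only here, sliding on the deck. Slippery.
- home_mark (a point): Where burette_base is when the unit is fully home against the stop: x 47.5, y 0, z 85 mm in the titrator's frame; axes as the titrator's. The stop's face is 47.5 mm further along x.
- burette_base (a point): Centre of the base of the loose burette unit (0.4 to 0.7 kg), 25 mm above its underside; x axis to its leading end. Cream block 95 mm long (x), 72 wide, 50 high including a grey foot flange 92 mm wide, 8 thick, that runs under the lips. Starts on the loading deck before the mouth, up to 5 mm off the centre line and 0.1 rad askew; a broad square push straightens it, the flared mouth centres it.
- push_face (a point): Middle of the base's flat front face (teal patch), where to push: 47.5 mm behind the base's centre, 32 mm above the unit's underside; face 72 mm wide, its top 18 mm above this point. x axis points into the unit. On top, the first 42 mm from this face are free before the glass cylinder's collar.
- glass: The upright glass cylinder with teal collar and grey head on the burette unit: 48 mm across, 148 mm tall; origin at its foot on top of the base, 19 mm ahead (+x) of the base's centre. Not to be pressed on.
- lock_lever (a joint): Angle of the teal lever about its upright pivot, rad. 0 = locked: its nose lies across the guide, 2 mm from the front face of a unit that is home. Grows anticlockwise from above to its stop at 1.4 = fully open; past 1.0 the nose is clear of the guide. Starts at 0 to 0.45, in the way. Stays where left (2.5 N at the post). Closing draws in the unit's last few mm, but jams if it is further out.
- lever_post (a point): Upright black post at the end of the lever's arm, to push, hook or pinch: 14 mm diameter, z = 92 to 131 mm; this point is on its axis at z = 111 mm, 85 mm from the pivot. At joint value q the arm points, in the titrator's frame, along angle 3.665 rad (210 deg) + q from +x: locked, to the front right; open, out to the right. The arm below it is 14 mm wide, its top at z = 92 mm.
- lever_pivot (a point): Pivot of the locking lever, at the hub's top, z = 93 mm: x -8, y -78 mm in the titrator's frame. Fixed to the titrator; axes as the titrator's.
- tub_white_center (a point): Bystander: translucent sample tub with white cap, 53 mm diameter, 104 mm tall; point half-way up. Stands on the bench.
- tub_blue_center (a point): Bystander: translucent sample tub with blue cap, 53 mm diameter, 104 mm tall; point half-way up. Stands on the bench.
- reagent_center (a point): Bystander: amber reagent bottle with black cap, 60 mm diameter, 125 mm tall; point half-way up. Stands on the bench.
Things that resemble listed ones, but are neither listed nor needed, are in the scene too. Of the things that look like the part that bears burette_base, the smallest one is meant.

How it is judged:
By the outcome, as a careful person would: the job done as asked, in the order asked, and still so for the second after the job is handed in, with the robot touching nothing.
It also fails if it takes over 58 s, if anything falls off the work surface, if the arm or the gripper's body presses on something with over 40 N, if the wrist force passes 120 N, or if a joint passes its speed limit or range.

ROBOT

A 7-joint arm with a two-finger parallel gripper is mounted at the origin on the work surface. World frame = base frame: x ahead of the robot, y to its left, z up, the work surface at z = 0. Lengths are in m, angles in degrees, forces in N, time in s.
With the tool pointing down it reaches from about 0.4 to 0.875 m from the base axis. Payload 19.3 kg.
Tool frame: the origin (TCP) lies midway between the tips of the shut fingers; the grasp point (between the pads) lies 19 mm behind it (ctrl.grip_depth is the x of the grasp point in the tool frame, in m); x points along the fingers, z is the direction in which the jaws open and shut, and the axes are right-handed (so a half turn about x gives the same grasp; the last joint's range is limited). The gripper opens to 85 mm and grips with 20 to 120 N. Pads are 22 mm wide; open, the fingers measure 114 mm over their backs; the gripper's body (76 mm by 85 mm) begins 54 mm behind the grasp point. The pads swing forward as they close: fully open they stand 13 mm farther back than shut.
Start: joints at [61.41, 29.874, -2.08, 91.645, 1.215, 58.505, -6.463], TCP at [0.26, -0.568, 0.231] pointing down, gripper open.
Joint ranges: [-166.77, 166.77], [-17.47, 122.26], [-85.68, 81.53], [9.62, 139.38], [-72.42, 252.41], [9.2, 110.78], [-144.41, 144.41]. Speed limits (degrees/s): [108.29, 108.29, 136.94, 136.94, 172.46, 172.46, 172.46].

INTERFACE

Orientations are given as a 3x3 rotation matrix whose columns are the frame's x, y, z axes.
In Python, from plant import ctrl gives the robot as it stands.
- The arm moves only by the tool step_arm, never from a script. Its argument "increments" is a list of rows, each a list of 7 numbers: the shift along the tool's x, y, z in cm, then the turn, a rotation vector about the tool's x, y, z in rad, then the closure, from 0 (fully open) to 1 (shut). A call has 1 to 12 rows; each row shifts and turns the commanded pose from where the row before left it, along the tool's axes as they then stand; what a row does not reach is not made up. A row lasts 1/10 s, in which the tool goes at most 50 mm and 8.59 degrees, less where a joint would pass 70% of its speed; a pose out of reach is approached as far as the arm can. A call is refused whole if a number of a shift passes 5 or a number of a turn 0.15, either way. A call with a gripper value outside its range is refused whole. The fingers move at their own pace and stop on an object; the grip force is fixed at half the most. Time passes only in rows, so rows that do not move let the fingers close. It gives the time, the measured TCP pose, the force and the opening at its end, in the units of the state.
- ctrl.observe(): the state, without advancing time (a new reading comes with each control period).
- ctrl.capture(name): name is "side" or "top" or "wrist"; returns the picture (400x640x3 uint8, red, green, blue); there is no depth.
- ctrl.camera_model(name): a dict with "vertical_fov" (degrees; the focal length in pixels is half the picture's height over the tangent of half this angle, whatever the lens; pixels are square), "cx", "cy" (the principal point, pixels), "xyz" and "rotation" of the camera in the world. Camera axes: x right, y down, z forward; pixel columns grow to the right and rows downward; lengths in m; the calibration is good to about 2 mm. A picture is of the moment at which its call begins: read the wrist's pose just before it. camera_model takes no time and is no camera call; for the wrist camera it gives the pose at the moment of the call.
- ctrl.hand_in(): hands the job in, once; it reports no verdict.
The state is a dict: "time_s": time; "q": joint angles; "joint_vel": joint speeds; "tau": joint torques, N m; "eef_pos": TCP position; "tool_rot": TCP orientation; "ft_force": force on the tool from outside, world axes, zero at the start; "torque": the same for the moment, N m; "grip_width": opening from 0.0 (shut) to 1.0 (fully open).
Only numpy, scipy, OpenCV 4.12 (cv2) and the standard library are available. Lean on these libraries where they do the work, as an engineer would, in place of code of your own. Each camera call takes 0.05 s, during which the arm holds its last target.

## Working session

There is one attempt and no reset: what is moved stays moved. The work goes in short steps, Python scripts to look and compute and a tool call to move; the robot and the scene stay as the last step left them, time stands still between calls to the robot, and variables do not carry over. Pictures are saved under pics/ and viewed, and the job is handed in when it is done.

Besides the shell and the picture viewer there is one more tool, called as name([rows], argument=value, ...), one row to a line, values as JSON. step_arm: Moves the arm, as the interface text tells. Its arguments: {"type":"object","properties":{"increments":{"type":"array"}},"required":["increments"]}

```bash
ls; mkdir -p pics; python3 - <<'E'
from plant import ctrl
import cv2,numpy as np
print(ctrl.observe())
for n in("side","top","wrist"):
    print(n,ctrl.camera_model(n)); cv2.imwrite(f"pics/{n}0.png",ctrl.capture(n)[:,:,::-1])
E
```

```text
pics
{'time_s': 0.0, 'q': array([61.41016386, 29.9083941 , -2.08234152, 91.67277005,  1.21362884,
       58.50523575, -6.46346838]), 'joint_vel': array([-0.02199358,  0.00409538,  0.06040717,  0.06534721, -0.05493385,
        0.02746025, -0.00668051]), 'tau': array([-1.57605285e-03, -9.27119422e+01,  1.97873734e+00, -3.69932413e+01,
        1.77247199e-02,  8.20844492e-03,  2.61670272e-05]), 'eef_pos': array([ 0.25969556, -0.56812433,  0.23074016]), 'tool_rot': array([[-5.18372007e-04,  9.09476825e-01,  4.15754297e-01],
       [ 9.97148013e-04,  4.15754616e-01, -9.09476280e-01],
       [-9.99999368e-01, -5.68784735e-05, -1.12239856e-03]]), 'ft_force': array([0.2973713 , 0.86380795, 0.20012859]), 'torque': array([ 0.04052953, -0.03875254,  0.00945426]), 'grip_width': 0.9978385201369134}
side {'vertical_fov': 47.489198980856294, 'cx': 318.4034978133285, 'cy': 201.89924818068403, 'xyz': array([0.42884636, 0.96426491, 0.68404507]), 'rotation': array([[-0.99405141, -0.05413607,  0.09450439],
       [-0.10883789,  0.52574684, -0.84364955],
       [-0.00401352, -0.84891669, -0.52851145]])}
top {'vertical_fov': 50.21152606309712, 'cx': 318.20897060850757, 'cy': 200.77844017191723, 'xyz': array([0.40311878, 0.04394535, 1.28675455]), 'rotation': array([[-2.36564040e-02, -9.94390567e-01,  1.03091100e-01],
       [-9.99714957e-01,  2.38624766e-02,  7.65931887e-04],
       [-3.22164440e-03, -1.03043595e-01, -9.94671623e-01]])}
wrist {'vertical_fov': 61.00916824669858, 'cx': 323.9397174038849, 'cy': 206.1876682439956, 'xyz': array([ 0.3306327 , -0.53523867,  0.3739401 ]), 'rotation': array([[ 0.41509728, -0.86536823, -0.28077051],
       [-0.90977435, -0.39558422, -0.12579255],
       [-0.0022115 ,  0.30765395, -0.95149575]])}
```

View pics/side0.png

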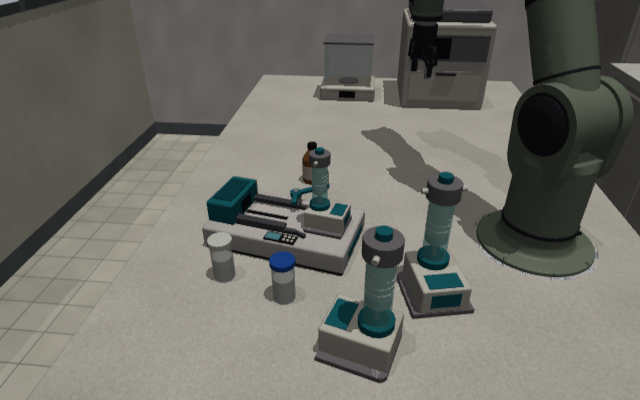

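View pics/top0.png

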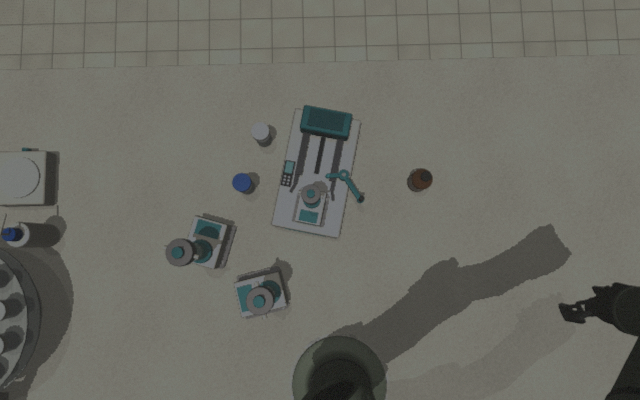

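Three things look like the burette unit: top view (310,200) on the titrator's deck, (205,245) and (262,297) on the bench. The one on the deck is clearly the smallest and stands on the loading deck, as described. I'll confirm it in an enlarged crop.

```bash
python3 - <<'E'
import cv2,numpy as np
a=cv2.imread("pics/top0.png")[95:245,225:425]
cv2.imwrite("pics/topc.png",cv2.resize(np.clip(a*1.6,0,255).astype('uint8'),None,fx=4,fy=4,interpolation=cv2.INTER_CUBIC))
a=cv2.imread("pics/side0.png")[130:280,195:395]
cv2.imwrite("pics/sidec.png",cv2.resize(a,None,fx=4,fy=4,interpolation=cv2.INTER_CUBIC))
E
```

```text
(no output)
```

View pics/topc.png

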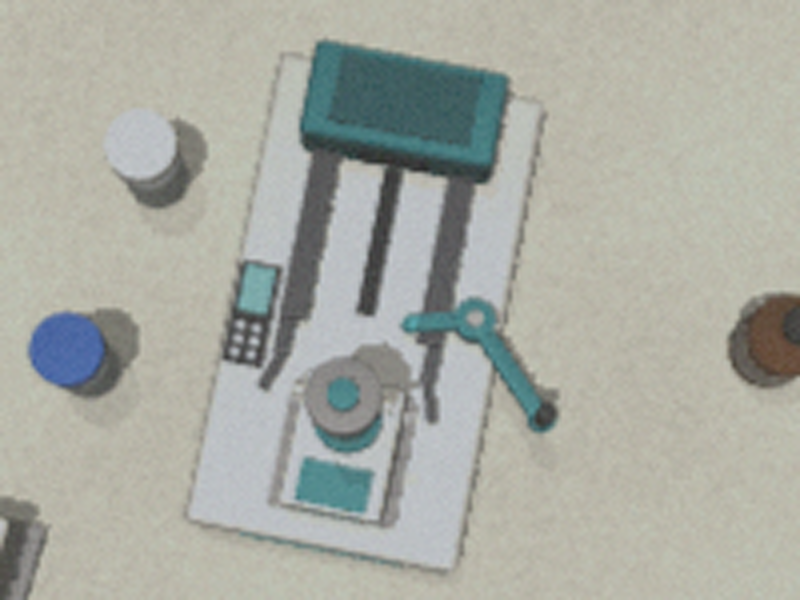

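View pics/sidec.png

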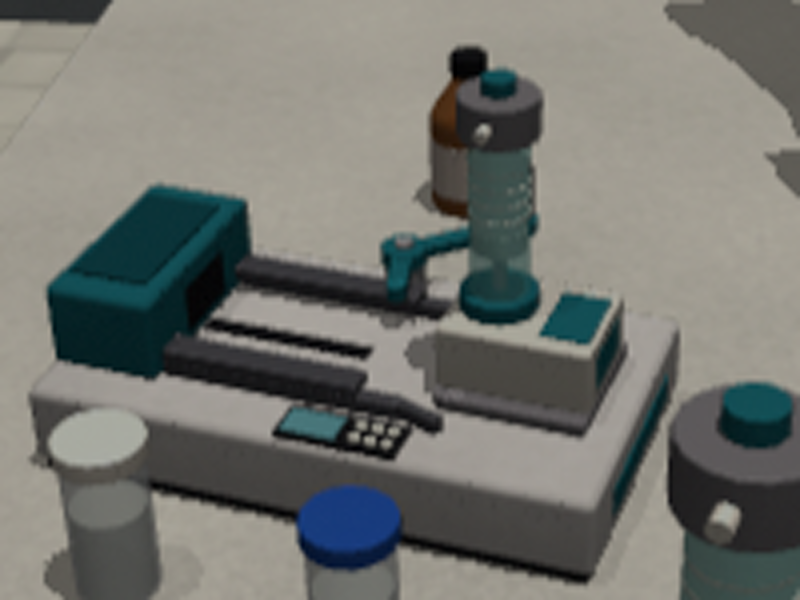

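The crop confirms it: the small unit on the deck has its collar at (345,425) and its front edge from (283,506) to (380,522). Deck corners are at (282,53), (543,102), (455,570) and (188,517), the pivot at (476,319) and the post at (544,414), all in the 4x crop.

```bash
cat > h.py <<'E'
from plant import ctrl
import numpy as np, cv2
def ray(name,u,v,z,m=None):
    m=m or ctrl.camera_model(name); f=200/np.tan(np.radians(m['vertical_fov'])/2)
    d=m['rotation']@np.array([(u-m['cx'])/f,(v-m['cy'])/f,1]); c=m['xyz']
    return c+d*(z-c[2])/d[2]
def tc(u,v,z): return ray("top",225+u/4-.4,95+v/4-.4,z)
def sc(u,v,z): return ray("side",195+u/4-.4,130+v/4-.4,z)
E
python3 - <<'E'
from h import *
loc=np.array([[168,100],[168,-100],[-187,-100],[-187,100],[-8,-78]])/1e3
P=np.array([tc(282,53,.06),tc(543,102,.06),tc(455,570,.06),tc(188,517,.06),tc(476,319,.093)])[:,:2]
lc=loc-loc.mean(0);pc=P-P.mean(0)
th=np.arctan2((lc[:,0]*pc[:,1]-lc[:,1]*pc[:,0]).sum(),(lc*pc).sum())
R=np.array([[np.cos(th),-np.sin(th)],[np.sin(th),np.cos(th)]])
t=P.mean(0)-R@loc.mean(0)
print("th",th,np.degrees(th),"t",t); print(((P-t)@R-loc)*1e3)
L=lambda p:((p[:2]-t)@R*1e3).round(1)
for n,u,v,z in [("bfl",283,506,.11),("bfr",380,522,.11),("bottom flange fl",270,502,.068),("fr",392,525,.068),("post",544,414,.131),("collar",345,440,.115),("glass top",342,393,.258)]:
    p=tc(u,v,z);print(n,p.round(4),L(p))
for n,u,v,z in [("pivot",403,240,.093),("base fr l",594,355,.11),("base fr r",622,298,.11),("base rear l",437,328,.11),("deck fl",592,536,.06) ,("deck fr",680,330,.06),("rl",35,395,.06)]:
    p=sc(u,v,z);print("side",n,p.round(4),L(p))
for n,u,v,z in [("white",142,147,.104),("blue",68,348,.104),("reag",795,320,.125)]: print(n,tc(u,v,z).round(3),L(tc(u,v,z)))
E
```

```text
th -0.2149596646612625 -12.316281550637811 t [0.62544958 0.04590792]
[[-2.56119496 -1.6954105 ]
 [-2.60763176  2.23928584]
 [ 2.50558184  2.18833632]
 [ 3.33903282 -2.43961106]
 [-0.67578794 -0.29260061]]
bfl [0.4703 0.1092 0.11  ] [-165.1   28.8]
bfr [0.4576 0.0426 0.11  ] [-163.2  -39. ]
bottom flange fl [0.4757 0.1208 0.068 ] [-162.2   41.2]
fr [0.4572 0.0341 0.068 ] [-161.8  -47.5]
post [ 0.5275 -0.0707  0.131 ] [ -70.8 -134.9]
collar [0.5145 0.0654 0.115 ] [-112.6   -4.6]
glass top [0.5296 0.064  0.258 ] [-97.5  -2.8]
side pivot [ 0.6    -0.0326  0.093 ] [ -8.1 -82.2]
side base fr l [0.4684 0.1121 0.11  ] [-167.5   31.1]
side base fr r [0.4557 0.05   0.11  ] [-166.7  -32.2]
side base rear l [0.5603 0.0935 0.11  ] [-73.8  32.6]
side deck fl [0.462  0.2102 0.06  ] [-194.7  125.7]
side deck fr [0.4201 0.0043 0.06  ] [-191.8  -84.4]
side rl [0.7998 0.1145 0.06  ] [155.7 104.2]
white [0.727 0.205 0.104] [ 65.8 177.1]
blue [0.585 0.258 0.104] [-84.9 198.6]
reag [ 0.589 -0.246  0.125] [  26.7 -293.1]
```

Titrator frame: origin (0.6255, 0.0459), yaw -12.3°. The post is 84.7 mm from the pivot (85 expected), so the lever is at about 0.21 rad. The jaws already lie almost along the lever's tangent, so I'll move over the post.

step_arm([
  [3,-2.3,0,0,0,0,0.3],
  [0,3,-2.3,0,0,0,0.6],
  [0,3.8,-2.8,0,0,0,0.6],
  [0,3.8,-2.8,0,0,0,0.6],
  [0,3.8,-2.8,0,0,0,0.6],
  [0,3.8,-2.8,0,0,0,0.6],
  [0,3.8,-2.8,0,0,0,0.6],
  [0,3.8,-2.8,0,0,0,0.6],
  [0,3.8,-2.8,0,0,0,0.6],
])

```text
time_s: 1.05
eef_pos: [0.4176, -0.254, 0.2014]
tool_rot: [[0.0, 0.91, 0.416], [-0.0, 0.416, -0.91], [-1.0, 0.0, 0.0]]
ft_force: [1.0, -0.5, -0.0]
grip_width: 0.398
```

step_arm([
  [0,3.5,-2.4,0,0,0,0.6],
  [0,3.5,-2.4,0,0,0,0.6],
  [0,3.5,-2.4,0,0,0,0.6],
  [0,3.5,-2.4,0,0,0,0.6],
  [0,3.6,-2.5,0,0,0,0.6],
  [2,0,0,-0.1,0,0,0.6],
  [1,0,0,0,0,0,0.6],
  [0,0,0,0,0,0,0.6],
])

```text
time_s: 1.85
eef_pos: [0.5256, -0.0733, 0.17]
tool_rot: [[-0.003, 0.865, 0.501], [-0.0, 0.501, -0.865], [-1.0, -0.003, -0.001]]
ft_force: [-0.3, -0.1, 0.4]
grip_width: 0.399
```

```bash
python3 - <<'E'
from h import *
o=ctrl.observe();print(o['eef_pos'],o['tool_rot'].round(3),o['q'].round(1))
for n in("wrist","side"):
    print(n,ctrl.camera_model(n)['xyz']); cv2.imwrite(f"pics/{n}1.png",ctrl.capture(n)[:,:,::-1])
a=cv2.imread("pics/side1.png")[130:280,195:395]
cv2.imwrite("pics/sidec1.png",cv2.resize(a,None,fx=4,fy=4,interpolation=cv2.INTER_CUBIC))
E
```

```text
[ 0.52562223 -0.0733387   0.1699626 ] [[-0.003  0.865  0.501]
 [-0.     0.501 -0.865]
 [-1.    -0.003 -0.001]] [ 10.   26.2 -11.3 108.8   6.9  45.8 -64.9]
wrist [ 0.59343326 -0.03352406  0.31289601]
side [0.42884636 0.96426491 0.68404507]
```

View pics/wrist1.png

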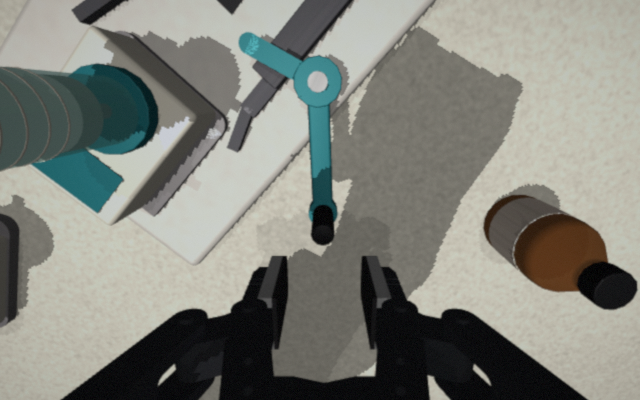

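View pics/sidec1.png

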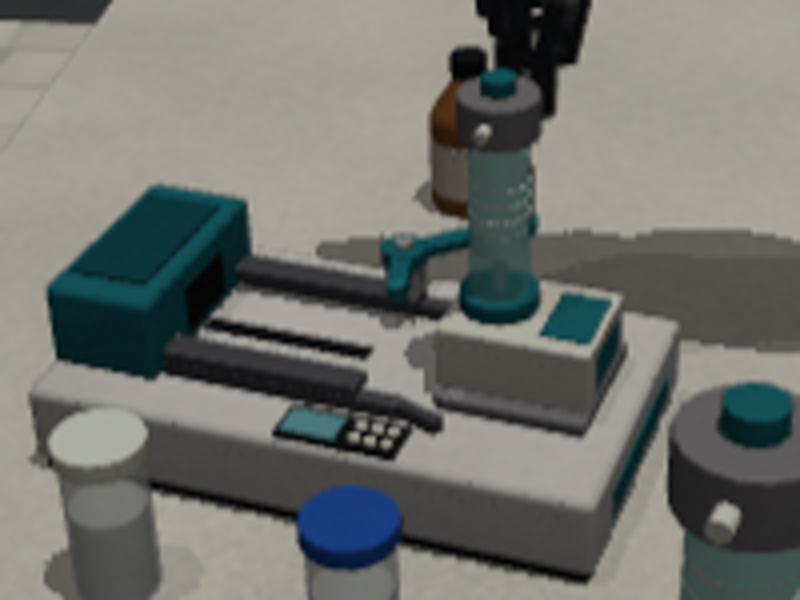

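Wrist view: hub top centre at (317,82), post top at about (321,215), aligned between the fingers at (275,300) and (372,300). I'll refine positions from this view.

```bash
python3 - <<'E'
from h import *
t=np.array([.62545,.0459]);th=-.215;R=np.array([[np.cos(th),-np.sin(th)],[np.sin(th),np.cos(th)]])
for n,u,v,z in [("pivot",317,82,.093),("posttop",321,213,.131),("base corner fr",110,222,.11),("base corner rr",203,125,.11),("deck corner",194,263,.06)]:
    p=ray("wrist",u,v,z); print(n,p.round(4),((p[:2]-t)@R*1e3).round(1))
E
python3 - <<'E'
import cv2
a=cv2.imread("pics/wrist1.png")[150:350,220:420]
cv2.imwrite("pics/w1c.png",cv2.resize(a,None,fx=3,fy=3,interpolation=cv2.INTER_CUBIC))
E
```

```text
pivot [ 0.5989 -0.0257  0.093 ] [-10.7 -75.6]
posttop [ 0.538 -0.064  0.131] [ -62. -126.]
base corner fr [0.4582 0.0471 0.11  ] [-163.7  -34.5]
base corner rr [0.5443 0.02   0.11  ] [-73.8 -42.7]
deck corner [ 0.425  -0.0059  0.06  ] [-184.8  -93.4]
```

View pics/w1c.png

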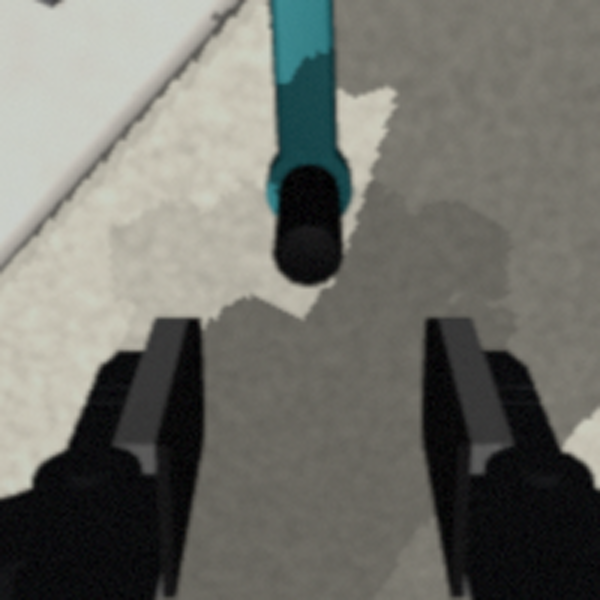

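Post top is at wrist pixel (323,234), about (0.529,-0.070), within a few mm of the TCP axis. I'll descend around it.

step_arm([
  [1.5,0.4,0,0,0,0,0.6],
  [1.5,0,0,0,0,0,0.6],
  [1.5,0,0,0,0,0,0.6],
  [1.5,0,0,0,0,0,0.6],
  [1.0,0,0,0,0,0,0.6],
  [0,0,0,0,0,0,0.6],
])

```text
time_s: 2.55
eef_pos: [0.5297, -0.0707, 0.1002]
tool_rot: [[-0.002, 0.864, 0.504], [0.0, 0.504, -0.864], [-1.0, -0.001, -0.001]]
ft_force: [-0.2, 0.2, 0.1]
grip_width: 0.399
```

step_arm([
  [0,0.03,0.6,-0.07,0,0,0.6],
  [0,0.03,0.6,-0.07,0,0,0.6],
  [0,0.03,0.6,-0.07,0,0,0.6],
  [0,0.03,0.6,-0.07,0,0,0.6],
  [0,0.03,0.6,-0.07,0,0,0.6],
  [0,0.03,0.6,-0.07,0,0,0.6],
  [0,0,0,0,0,0,0.6],
])

```text
time_s: 3.25
eef_pos: [0.5554, -0.0972, 0.1019]
tool_rot: [[0.001, 0.583, 0.813], [-0.0, 0.813, -0.583], [-1.0, 0.001, 0.001]]
ft_force: [0.6, -0.7, -0.3]
grip_width: 0.402
```

step_arm([
  [0,0.02,0.6,-0.07,0,0,0.6],
  [0,0.02,0.6,-0.07,0,0,0.6],
  [0,0.02,0.6,-0.07,0,0,0.6],
  [0,0.02,0.6,-0.07,0,0,0.6],
  [0,0.02,0.6,-0.07,0,0,0.6],
  [0,0.02,0.6,-0.07,0,0,0.6],
  [0,0.02,0.6,-0.07,0,0,0.6],
  [0,0.02,0.6,-0.07,0,0,0.6],
  [0,0,0,0,0,0,0.6],
])

```text
time_s: 4.15
eef_pos: [0.5997, -0.1126, 0.1015]
tool_rot: [[0.0, 0.063, 0.998], [0.0, 0.998, -0.063], [-1.0, 0.0, 0.0]]
ft_force: [-0.5, 0.0, -0.5]
grip_width: 0.402
```

```bash
python3 - <<'E'
from h import *
o=ctrl.observe();print(o['eef_pos'],o['tool_rot'].round(3),o['q'].round(1),o['ft_force'])
for n in("wrist","top"):
    cv2.imwrite(f"pics/{n}2.png",ctrl.capture(n)[:,:,::-1])
E
```

```text
[ 0.59969256 -0.1125967   0.10153642] [[ 0.     0.063  0.998]
 [ 0.     0.998 -0.063]
 [-1.     0.     0.   ]] [ 21.8  39.4 -24.7  99.   21.5  46.3 -16.6] [-0.53508393  0.01261136 -0.4817895 ]
```

View pics/wrist2.png

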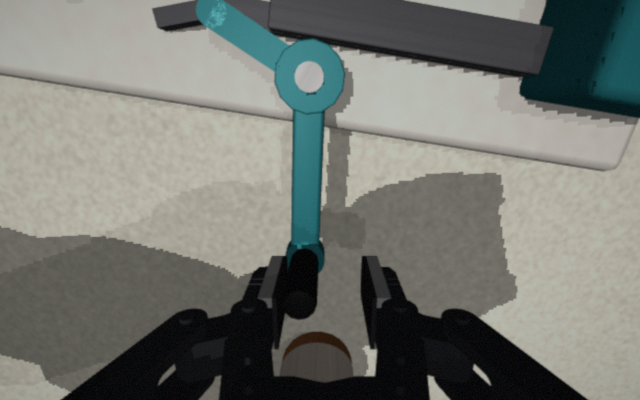

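The lever follows the left finger: hub (309,76), post (303,290). About 0.25 rad more takes it to the open stop.

step_arm([
  [0,0.02,0.6,-0.07,0,0,0.6],
  [0,0.02,0.6,-0.07,0,0,0.6],
  [0,0.02,0.6,-0.07,0,0,0.6],
  [0,0.01,0.4,-0.04,0,0,0.6],
  [0,0,0,0,0,0,0.6],
])

```text
time_s: 4.75
eef_pos: [0.621, -0.1111, 0.1013]
tool_rot: [[-0.001, -0.185, 0.983], [-0.0, 0.983, 0.185], [-1.0, 0.0, -0.001]]
ft_force: [-1.5, 0.2, -0.3]
grip_width: 0.4
```

step_arm([
  [0,0,-0.5,0,0,0,0.6],
  [-2,0,0,0,0,0,0.6],
  [-3,0,0,0,0,0,0.6],
  [-4,0,0,0,0,0,0.6],
  [-4,0,0,0,0,0,0.6],
  [0,0,0,0,0,0,0.6],
])

```text
time_s: 5.35
eef_pos: [0.6181, -0.1123, 0.2367]
tool_rot: [[0.008, -0.184, 0.983], [-0.002, 0.983, 0.184], [-1.0, -0.003, 0.007]]
ft_force: [0.3, -1.0, -0.2]
grip_width: 0.399
```

```bash
python3 - <<'E'
from h import *
o=ctrl.observe();print(o['eef_pos'],o['tool_rot'].round(3),o['q'].round(1),o['ft_force'])
for n in("wrist","top"):
    cv2.imwrite(f"pics/{n}3.png",ctrl.capture(n)[:,:,::-1])
a=cv2.imread("pics/top3.png")[180:330,140:340]
cv2.imwrite("pics/topc3.png",cv2.resize(np.clip(a*1.6,0,255).astype('uint8'),None,fx=4,fy=4,interpolation=cv2.INTER_CUBIC))
E
```

```text
[ 0.61814648 -0.11227687  0.23670181] [[ 0.008 -0.184  0.983]
 [-0.002  0.983  0.184]
 [-1.    -0.003  0.007]] [ 25.8  32.4 -31.7  90.1  18.7  62.4   0.1] [ 0.25984479 -0.9687709  -0.20544703]
```

View pics/topc3.png

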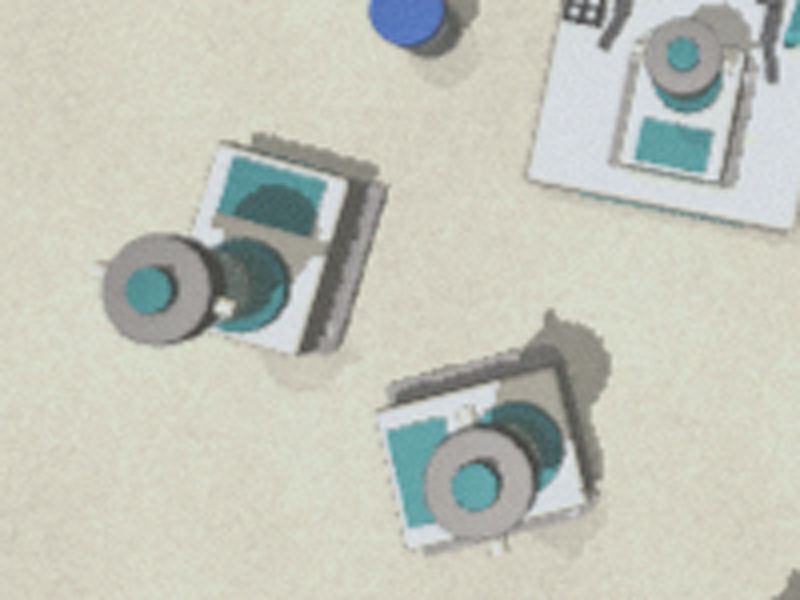

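View pics/wrist3.png

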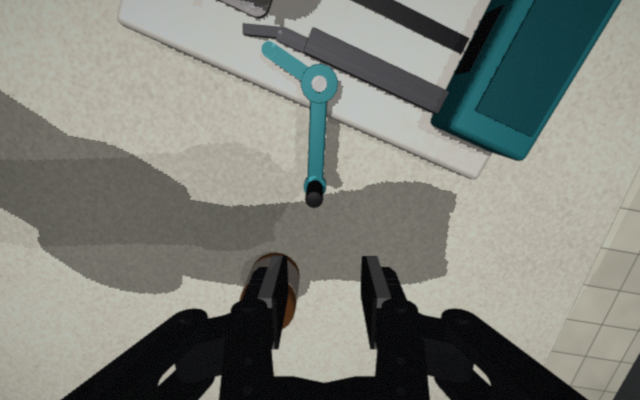

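Lever open: hub (320,84), post (314,195), nose (268,45) outside the guide wall. Now I'll find the two larger decoys (collars in the crop at (250,285) and (525,448)), the unit's pose, and the lever's angle.

```bash
python3 - <<'E'
from h import *
t=np.array([.62545,.0459]);th=-.215;R=np.array([[np.cos(th),-np.sin(th)],[np.sin(th),np.cos(th)]])
L=lambda p:((p[:2]-t)@R*1e3).round(1)
T=lambda u,v,z: ray("top",140+u/4-.4,180+v/4-.4,z)
for n,u,v,z in [("d1 collar",525,448,.08),("d1 head",475,487,.3),("d1 TR",563,365,.075),("d1TL",378,410,.075),("d1BR",585,500,.075),("d2 collar",250,285,.08),("d2 head",150,290,.3),("d2 BRflange",385,185,.015),
 ("unit FL",621,165,.11),("unit FR",722,184,.11),("patch TL",643,116,.11),("patch TR",713,127,.11),("patch BL",635,161,.11),("patch BR",706,172,.11)]:
    p=T(u,v,z);print(n,p.round(3),L(p))
p=ray("wrist",314,200,.131);v=ray("wrist",320,84,.093)
a=L(p)-L(v);print(L(p),L(v),np.hypot(*a),np.radians(np.degrees(np.arctan2(a[1],a[0]))%360)-3.665)
E
```

```text
d1 collar [0.277 0.183 0.08 ] [-369.2   59.3]
d1 head [0.279 0.186 0.3  ] [-368.1   63. ]
d1 TR [0.334 0.156 0.075] [-308.6   45.1]
d1TL [0.305 0.286 0.075] [-363.8  166.1]
d1BR [0.24  0.142 0.075] [-396.7   11.6]
d2 collar [0.395 0.374 0.08 ] [-295.7  271.7]
d2 head [0.395 0.372 0.3  ] [-295.  269.]
d2 BRflange [0.466 0.292 0.015] [-208.5  206.4]
unit FL [0.471 0.111 0.11 ] [-164.7   30.2]
unit FR [0.456 0.041 0.11 ] [-164.3  -40.6]
patch TL [0.505 0.095 0.11 ] [-128.6   21.9]
patch TR [0.496 0.047 0.11 ] [-126.9  -27.1]
patch BL [0.474 0.101 0.11 ] [-160.2   21.3]
patch BR [0.465 0.052 0.11 ] [-158.3  -28.2]
[  15.2 -154.8] [-13.2 -76.4] 83.38537041951665 1.39493047639142
```

Lever at about 1.39 rad, open. The decoys are well away, and the unit's front face is at local x ≈ -164.5, y ≈ -4, nearly straight. I'll go around behind the unit with the camera side facing away from it.

step_arm([
  [0,1.3,-3.6,0,0,0,0.6],
  [0,1.3,-3.6,0,0,0,0.6],
  [0,1.3,-3.6,0,0,0,0.6],
  [0,1.3,-3.6,0,0,0,0.6],
  [0,1.3,-3.6,0,0,0,0.6],
  [0,0,0,-0.14,0,0,0.6],
  [0,0,0,-0.14,0,0,0.6],
  [0,0,0,-0.14,0,0,0.6],
  [0,0,0,-0.14,0,0,0.6],
  [0,0,0,-0.14,0,0,0.6],
  [0,0,0,-0.14,0,0,0.6],
  [0,0,0,-0.14,0,0,0.6],
])

```text
time_s: 6.65
eef_pos: [0.4266, -0.082, 0.2303]
tool_rot: [[-0.001, -0.922, 0.388], [0.0, 0.388, 0.922], [-1.0, 0.001, -0.0]]
ft_force: [0.5, -0.6, 1.3]
grip_width: 0.397
```

```bash
cat >> h.py <<'E'
t0=np.array([.62545,.0459]);TH=-.215
R2=np.array([[np.cos(TH),-np.sin(TH)],[np.sin(TH),np.cos(TH)]])
def go(lx,ly,z,zang=None):
    "tool increments (cm) to titrator-frame TCP (mm), after turning tool z to local angle zang"
    o=ctrl.observe();T=o['tool_rot'];p=o['eef_pos']
    print('local',((p[:2]-t0)@R2*1e3).round(1),p[2].round(4),'q',o['q'].round(0),'F',o['ft_force'].round(1),'x-axis',(R2.T@T[:2,0]).round(3))
    a=np.arctan2(T[1,2],T[0,2])-TH; print('zang local',np.degrees(a))
    w=np.r_[t0+R2@np.array([lx,ly])/1e3,z]-p
    print('tool cm',(T.T@w*100).round(2))
    if zang is not None: print('turn x',-(np.radians(zang)-a))
E
python3 -c "
from h import *
go(-205,-4,.237,90)"
```

```text
local [-167.  -167.4] 0.2303 q [ 43.  18. -48. 117.  16.  52.  53.] F [ 0.5 -0.6  1.3] x-axis [-0.001  0.   ]
zang local 79.48253778356946
tool cm [-0.66  6.72 15.37]
turn x -0.1835643446308135
```

step_arm([
  [0,0,0,-0.09,0,0,0.6],
  [0,0,0,-0.09,0,0,0.6],
  [0,1.1,2.5,0,0,0,0.6],
  [0,1.1,3.5,0,0,0,0.6],
  [0,1.1,3.5,0,0,0,0.6],
  [0,0.5,3.5,0,0,0,0.6],
  [0,0,3.3,0,0,0,0.6],
  [0,0,0,0,0,0,0.6],
])

```text
time_s: 7.45
eef_pos: [0.4261, 0.0892, 0.2307]
tool_rot: [[-0.0, -0.976, 0.218], [0.002, 0.218, 0.976], [-1.0, 0.001, 0.002]]
ft_force: [-0.6, -0.2, 0.0]
grip_width: 0.401
```

```bash
python3 - <<'E'
from h import *
go(-205,-3,.092,90)
cv2.imwrite("pics/w4.png",ctrl.capture("wrist")[:,:,::-1])
E
```

```text
local [-204.    -0.3] 0.2307 q [ 24.  19. -53. 117.  19.  53.  39.] F [-0.6 -0.2  0. ] x-axis [-0.001  0.002]
zang local 89.74804711739445
tool cm [13.87  0.09 -0.3 ]
turn x -0.004397407361357519
```

View pics/w4.png

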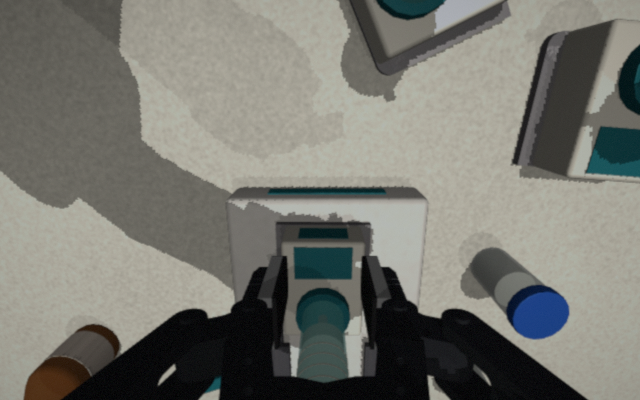

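Wrist view: base front edge is at (283–365, 243), midpoint 324, and the finger midpoint is about 325, so it is centred and square. I'll descend with a slight backward tilt so the body stays off the glass.

step_arm([
  [2.5,0,0,0,0,0,0.6],
  [2.5,0,0,0,0,0,0.6],
  [2.5,0,-0.1,0,0,0,0.6],
  [2.5,0,0,0,0,0,0.6],
  [2.4,0,0,0,0,0,0.6],
  [2.0,0,0,0,0,0,0.6],
  [0,0,0,0,0,-0.1,0.6],
  [0,0,0,0,0,0,0.6],
])

```text
time_s: 8.3
eef_pos: [0.4236, 0.0838, 0.0863]
tool_rot: [[0.096, -0.971, 0.22], [-0.023, 0.219, 0.975], [-0.995, -0.099, -0.002]]
ft_force: [-0.6, 0.2, -0.1]
grip_width: 0.401
```

```bash
python3 - <<'E'
from h import *
go(-177,-1,.086,90)
for n in("wrist","side"):
    cv2.imwrite(f"pics/{n}5.png",ctrl.capture(n)[:,:,::-1])
a=cv2.imread("pics/side5.png")[130:280,195:395]
cv2.imwrite("pics/sidec5.png",cv2.resize(a,None,fx=4,fy=4,interpolation=cv2.INTER_CUBIC))
E
```

```text
local [-205.3   -6.1] 0.0863 q [  8.  29. -37. 129.  45.  30.  13.] F [-0.6  0.2 -0.1] x-axis [ 0.099 -0.002]
zang local 89.58691017373545
tool cm [ 0.31 -2.81  0.53]
turn x -0.007209777574807674
```

View pics/wrist5.png

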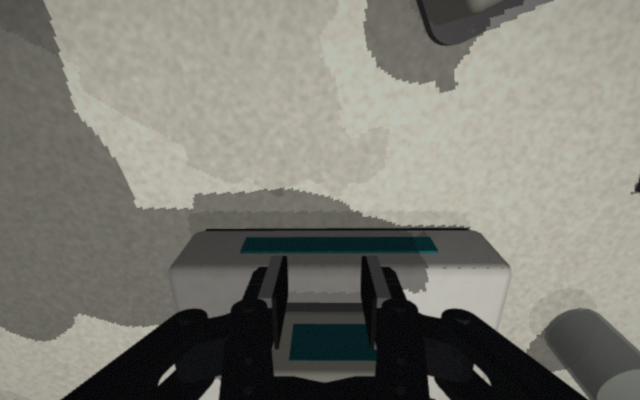

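View pics/sidec5.png

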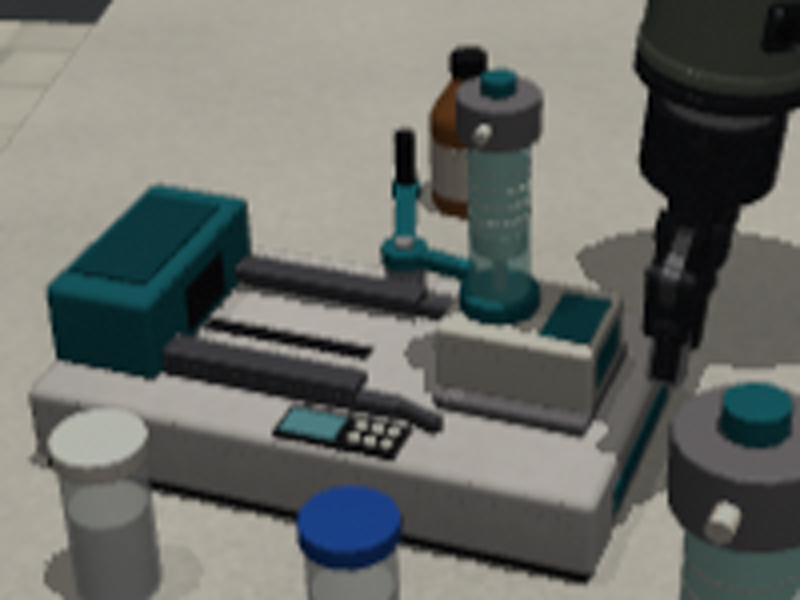

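step_arm([
  [0.05,-0.5,0.2,0,0,0,0.6],
  [0.05,-0.5,0.2,0,0,0,0.6],
  [0.05,-0.5,0.1,0,0,0,0.6],
  [0.04,-0.4,0,0,0,0,0.6],
  [0.03,-0.3,0,0,0,0,0.6],
  [0.02,-0.2,0,0,0,0,0.6],
  [0,0,0,0,0,0,0.6],
])

```text
time_s: 9.1
eef_pos: [0.451, 0.084, 0.0873]
tool_rot: [[0.097, -0.97, 0.221], [-0.022, 0.22, 0.975], [-0.995, -0.1, 0.0]]
ft_force: [-0.3, 0.2, -0.3]
grip_width: 0.394
```

```bash
python3 - <<'E'
from h import *
go(-177,-1,.086,90)
for n in("wrist","side"):
    cv2.imwrite(f"pics/{n}6.png",ctrl.capture(n)[:,:,::-1])
a=cv2.imread("pics/side6.png")[130:280,195:395]
cv2.imwrite("pics/sidec6.png",cv2.resize(a,None,fx=4,fy=4,interpolation=cv2.INTER_CUBIC))
E
```

```text
local [-178.6   -0. ] 0.0873 q [  9.  31. -37. 126.  44.  32.  16.] F [-0.3  0.2 -0.3] x-axis [ 0.1   -0.001]
zang local 89.53630420817834
tool cm [ 0.14 -0.14 -0.1 ]
turn x -0.008093018294930143
```

View pics/wrist6.png

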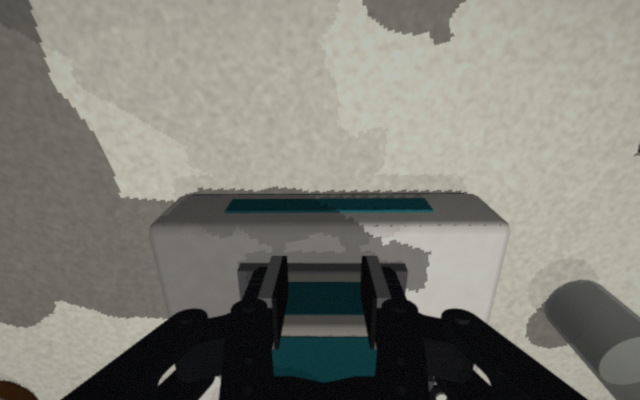

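View pics/sidec6.png

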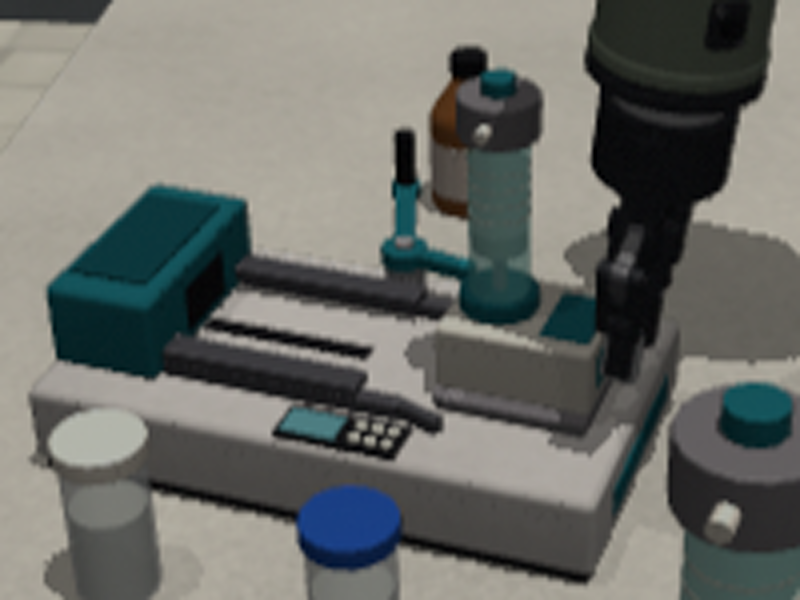

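Wrist view: foot flange 238–407 (midpoint 322), fingers centred at 325, edges parallel. The fingers are just short of the face, so I'll push slowly.

step_arm([
  [0.03,-0.15,0,0,0,0,0.6],
  [0.03,-0.15,0,0,0,0,0.6],
  [0.02,-0.15,0,0,0,0,0.6],
  [0.02,-0.15,0,0,0,0,0.6],
  [0.02,-0.15,0,0,0,0,0.6],
  [0.02,-0.15,0,0,0,0,0.6],
  [0.02,-0.15,0,0,0,0,0.6],
  [0.02,-0.15,0,0,0,0,0.6],
  [0.02,-0.15,0,0,0,0,0.6],
  [0.02,-0.15,0,0,0,0,0.6],
  [0.02,-0.15,0,0,0,0,0.6],
  [0.02,-0.15,0,0,0,0,0.6],
])

```text
time_s: 10.4
eef_pos: [0.4686, 0.08, 0.0865]
tool_rot: [[0.097, -0.97, 0.221], [-0.022, 0.22, 0.975], [-0.995, -0.1, 0.0]]
ft_force: [-2.7, -0.5, 1.2]
grip_width: 0.405
```

step_arm([
  [0.02,-0.2,0,0,0,0,0.6],
  [0.02,-0.2,0,0,0,0,0.6],
  [0.02,-0.2,0,0,0,0,0.6],
  [0.02,-0.2,0,0,0,0,0.6],
  [0.02,-0.2,0,0,0,0,0.6],
  [0.02,-0.2,0,0,0,0,0.6],
  [0.02,-0.2,0,0,0,0,0.6],
  [0.02,-0.2,0,0,0,0,0.6],
  [0.02,-0.2,0,0,0,0,0.6],
  [0.02,-0.2,0,0,0,0,0.6],
])

```text
time_s: 11.4
eef_pos: [0.4883, 0.0756, 0.0865]
tool_rot: [[0.097, -0.97, 0.221], [-0.022, 0.22, 0.975], [-0.995, -0.1, 0.0]]
ft_force: [-1.3, 1.8, 1.6]
grip_width: 0.398
```

```bash
python3 - <<'E'
from h import *
go(-140,0,.086,90)
for n in("wrist","side"):
    cv2.imwrite(f"pics/{n}7.png",ctrl.capture(n)[:,:,::-1])
a=cv2.imread("pics/side7.png")[130:280,195:395]
cv2.imwrite("pics/sidec7.png",cv2.resize(a,None,fx=4,fy=4,interpolation=cv2.INTER_CUBIC))
E
```

```text
local [-140.3   -0.3] 0.0865 q [ 11.  33. -37. 121.  43.  34.  20.] F [-1.3  1.8  1.6] x-axis [ 0.1   -0.001]
zang local 89.54969242694439
tool cm [ 0.05 -0.03  0.03]
turn x -0.007859349796485393
```

View pics/wrist7.png

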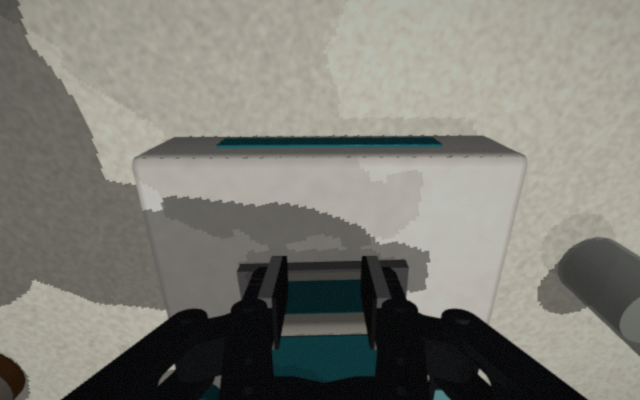

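View pics/sidec7.png

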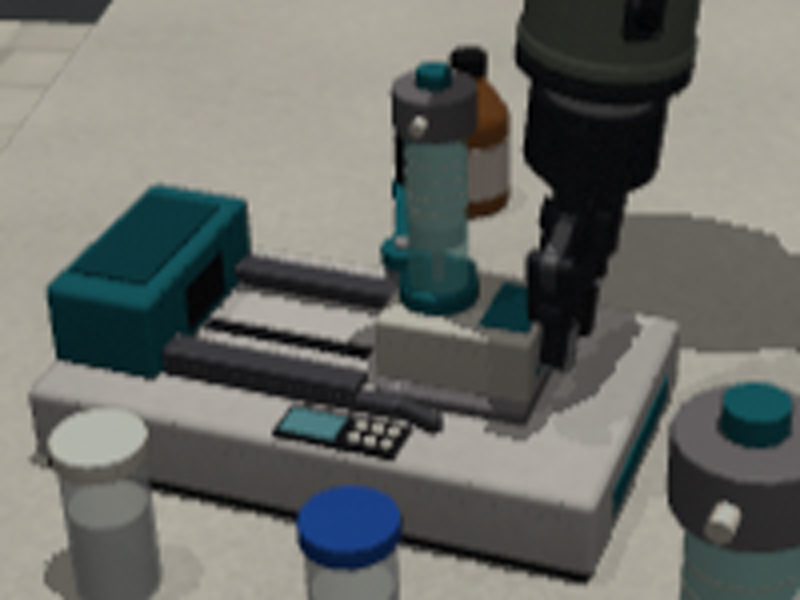

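It's entering the flare upright and square, with light force. Continuing.

step_arm([
  [0.02,-0.2,0,0,0,0,0.6],
  [0.02,-0.2,0,0,0,0,0.6],
  [0.02,-0.2,0,0,0,0,0.6],
  [0.02,-0.2,0,0,0,0,0.6],
  [0.02,-0.2,0,0,0,0,0.6],
  [0.02,-0.2,0,0,0,0,0.6],
  [0.02,-0.2,0,0,0,0,0.6],
  [0.02,-0.2,0,0,0,0,0.6],
  [0.02,-0.2,0,0,0,0,0.6],
  [0.02,-0.2,0,0,0,0,0.6],
  [0.02,-0.2,0,0,0,0,0.6],
  [0.02,-0.2,0,0,0,0,0.6],
])

```text
time_s: 12.7
eef_pos: [0.5118, 0.0703, 0.0865]
tool_rot: [[0.097, -0.97, 0.221], [-0.022, 0.22, 0.975], [-0.995, -0.1, 0.0]]
ft_force: [-1.4, 1.6, -0.0]
grip_width: 0.401
```

step_arm([
  [0.02,-0.2,0,0,0,0,0.6],
  [0.02,-0.2,0,0,0,0,0.6],
  [0.02,-0.2,0,0,0,0,0.6],
  [0.02,-0.2,0,0,0,0,0.6],
  [0.02,-0.2,0,0,0,0,0.6],
  [0.02,-0.2,0,0,0,0,0.6],
  [0.02,-0.2,0,0,0,0,0.6],
  [0.02,-0.2,0,0,0,0,0.6],
  [0.02,-0.2,0,0,0,0,0.6],
  [0.02,-0.2,0,0,0,0,0.6],
  [0.02,-0.2,0,0,0,0,0.6],
  [0.02,-0.2,0,0,0,0,0.6],
])

```text
time_s: 13.9
eef_pos: [0.5354, 0.0649, 0.0866]
tool_rot: [[0.097, -0.97, 0.221], [-0.022, 0.22, 0.975], [-0.995, -0.1, 0.0]]
ft_force: [-1.5, 2.5, -0.4]
grip_width: 0.4
```

```bash
python3 - <<'E'
from h import *
go(-12,0,.086,90)
for n in("wrist","side"):
    cv2.imwrite(f"pics/{n}8.png",ctrl.capture(n)[:,:,::-1])
a=cv2.imread("pics/side8.png")[130:280,195:395]
cv2.imwrite("pics/sidec8.png",cv2.resize(a,None,fx=4,fy=4,interpolation=cv2.INTER_CUBIC))
E
```

```text
local [-92.1  -0.6] 0.0866 q [ 13.  36. -37. 114.  42.  38.  25.] F [-1.5  2.5 -0.4] x-axis [ 0.1   -0.001]
zang local 89.55243855903186
tool cm [ 0.86 -7.96  0.13]
turn x -0.007811420749864295
```

View pics/wrist8.png

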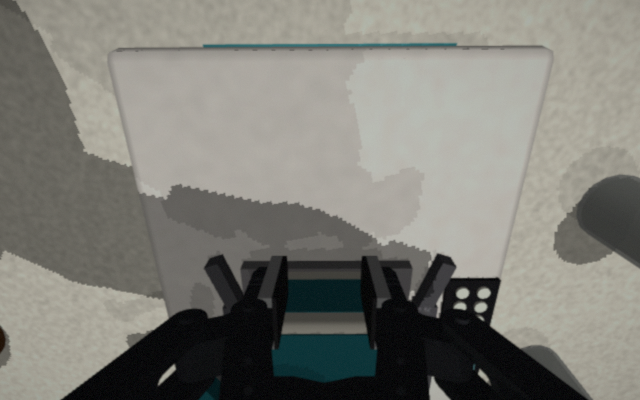

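View pics/sidec8.png

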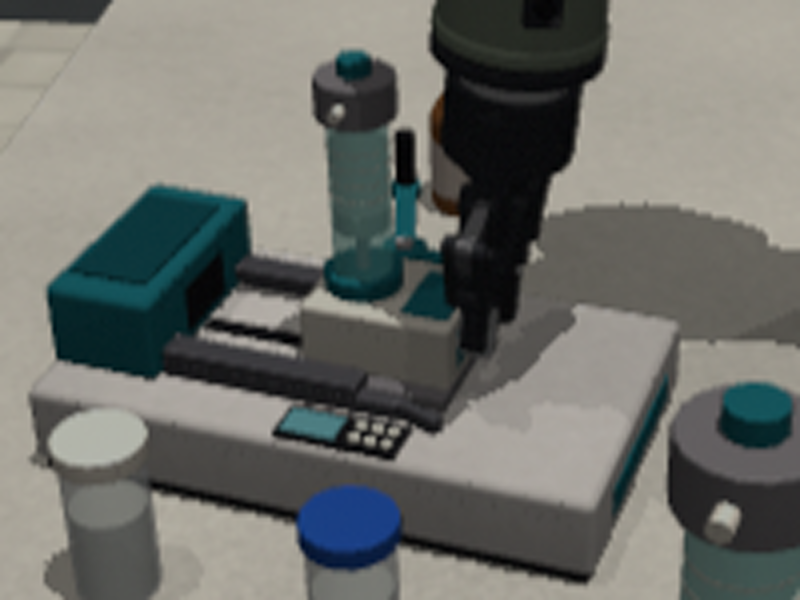

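step_arm([
  [0.02,-0.2,0,0,0,0,0.6],
  [0.02,-0.2,0,0,0,0,0.6],
  [0.02,-0.2,0.02,0,0,0,0.6],
  [0.02,-0.2,0.02,0,0,0,0.6],
  [0.02,-0.2,0.02,0,0,0,0.6],
  [0.02,-0.2,0,0,0,0,0.6],
  [0.02,-0.2,0,0,0,0,0.6],
  [0.02,-0.2,0,0,0,0,0.6],
  [0.02,-0.2,0,0,0,0,0.6],
  [0.02,-0.2,0,0,0,0,0.6],
  [0.02,-0.2,0,0,0,0,0.6],
  [0.02,-0.2,0,0,0,0,0.6],
])

```text
time_s: 15.2
eef_pos: [0.559, 0.0602, 0.0865]
tool_rot: [[0.097, -0.97, 0.221], [-0.022, 0.22, 0.975], [-0.995, -0.1, 0.0]]
ft_force: [-1.5, -0.4, 0.4]
grip_width: 0.401
```

step_arm([
  [0.02,-0.2,0,0,0,0,0.6],
  [0.02,-0.2,0,0,0,0,0.6],
  [0.02,-0.2,0,0,0,0,0.6],
  [0.02,-0.2,0,0,0,0,0.6],
  [0.02,-0.2,0,0,0,0,0.6],
  [0.02,-0.2,0,0,0,0,0.6],
  [0.02,-0.2,0,0,0,0,0.6],
  [0.02,-0.2,0,0,0,0,0.6],
  [0.02,-0.2,0,0,0,0,0.6],
  [0.02,-0.2,0,0,0,0,0.6],
  [0.02,-0.2,0,0,0,0,0.6],
  [0.02,-0.2,0,0,0,0,0.6],
])

```text
time_s: 16.4
eef_pos: [0.5825, 0.0548, 0.0866]
tool_rot: [[0.097, -0.97, 0.221], [-0.022, 0.22, 0.975], [-0.995, -0.1, 0.0]]
ft_force: [-1.2, 0.3, -0.4]
grip_width: 0.403
```

step_arm([
  [0.02,-0.2,0,0,0,0,0.6],
  [0.02,-0.2,0,0,0,0,0.6],
  [0.02,-0.2,0,0,0,0,0.6],
  [0.02,-0.2,0,0,0,0,0.6],
  [0.02,-0.2,0,0,0,0,0.6],
  [0.02,-0.2,0,0,0,0,0.6],
  [0.02,-0.15,0,0,0,0,0.6],
  [0.02,-0.15,0,0,0,0,0.6],
  [0.02,-0.15,0,0,0,0,0.6],
  [0.02,-0.15,0,0,0,0,0.6],
])

```text
time_s: 17.4
eef_pos: [0.6002, 0.0509, 0.0865]
tool_rot: [[0.097, -0.97, 0.221], [-0.022, 0.22, 0.975], [-0.995, -0.1, 0.0]]
ft_force: [-1.5, 0.6, 2.0]
grip_width: 0.401
```

```bash
python3 - <<'E'
from h import *
go(-12,0,.086,90)
for n in("wrist","side"):
    cv2.imwrite(f"pics/{n}9.png",ctrl.capture(n)[:,:,::-1])
a=cv2.imread("pics/side9.png")[130:280,195:395]
cv2.imwrite("pics/sidec9.png",cv2.resize(a,None,fx=4,fy=4,interpolation=cv2.INTER_CUBIC))
E
```

```text
local [-25.7  -0.5] 0.0865 q [ 14.  41. -38. 105.  41.  43.  31.] F [-1.5  0.6  2. ] x-axis [ 0.1   -0.001]
zang local 89.55138604987533
tool cm [ 0.18 -1.36  0.06]
turn x -0.007829790500053058
```

View pics/sidec9.png

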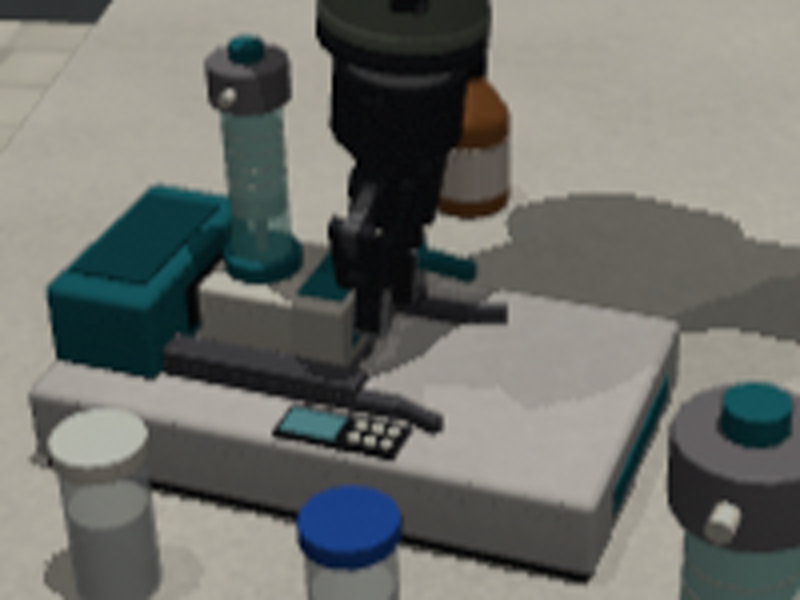

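View pics/wrist9.png

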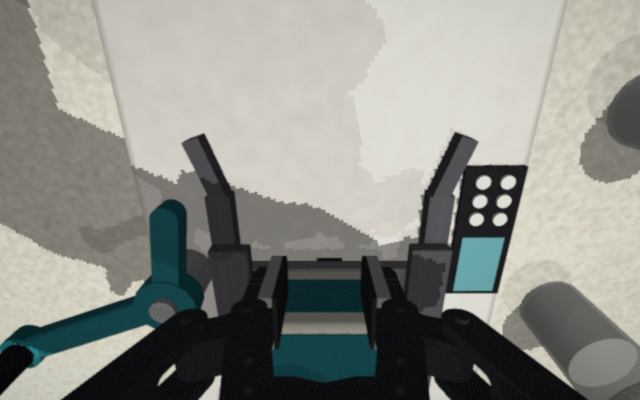

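step_arm([
  [0.01,-0.1,0,0,0,0,0.6],
  [0.01,-0.1,0,0,0,0,0.6],
  [0.01,-0.1,0,0,0,0,0.6],
  [0.01,-0.1,0,0,0,0,0.6],
  [0.01,-0.1,0,0,0,0,0.6],
  [0.01,-0.1,0,0,0,0,0.6],
  [0.01,-0.1,0,0,0,0,0.6],
  [0.01,-0.1,0,0,0,0,0.6],
  [0.01,-0.1,0,0,0,0,0.6],
])

```text
time_s: 18.4
eef_pos: [0.6089, 0.0489, 0.0864]
tool_rot: [[0.097, -0.97, 0.221], [-0.022, 0.22, 0.975], [-0.995, -0.1, 0.0]]
ft_force: [-1.4, -0.2, -0.2]
grip_width: 0.4
```

step_arm([
  [0.01,-0.1,0,0,0,0,0.6],
  [0.01,-0.1,0,0,0,0,0.6],
  [0.01,-0.1,0,0,0,0,0.6],
])

```text
time_s: 18.7
eef_pos: [0.6119, 0.0482, 0.0864]
tool_rot: [[0.097, -0.97, 0.221], [-0.022, 0.22, 0.975], [-0.995, -0.1, 0.0]]
ft_force: [-1.1, -0.4, 0.9]
grip_width: 0.399
```

step_arm([
  [0.01,-0.1,0,0,0,0,0.6],
  [0.01,-0.1,0,0,0,0,0.6],
])

```text
time_s: 18.9
eef_pos: [0.613, 0.0479, 0.0862]
tool_rot: [[0.096, -0.971, 0.221], [-0.022, 0.22, 0.975], [-0.995, -0.098, -0.001]]
ft_force: [-13.4, 1.7, 9.2]
grip_width: 0.399
```

step_arm([
  [0.01,-0.1,0,0,0,0,0.6],
  [0.01,-0.1,0,0,0,0,0.6],
])

```text
time_s: 19.1
eef_pos: [0.6133, 0.0479, 0.0861]
tool_rot: [[0.093, -0.971, 0.22], [-0.023, 0.219, 0.975], [-0.995, -0.096, -0.002]]
ft_force: [-28.3, 3.2, 19.8]
grip_width: 0.396
```

```bash
python3 - <<'E'
from h import *
go(-12,0,.086,90)
for n in("side",):
    cv2.imwrite(f"pics/{n}10.png",ctrl.capture(n)[:,:,::-1])
a=cv2.imread("pics/side10.png")[130:280,195:395]
cv2.imwrite("pics/sidec10.png",cv2.resize(a,None,fx=4,fy=4,interpolation=cv2.INTER_CUBIC))
E
```

```text
local [-12.3  -0.7] 0.0861 q [ 14.  42. -38. 103.  40.  44.  33.] F [-28.3   3.2  19.8] x-axis [ 0.096 -0.002]
zang local 89.58403247153188
tool cm [ 0.01 -0.03  0.07]
turn x -0.007260002953151767
```

View pics/sidec10.png

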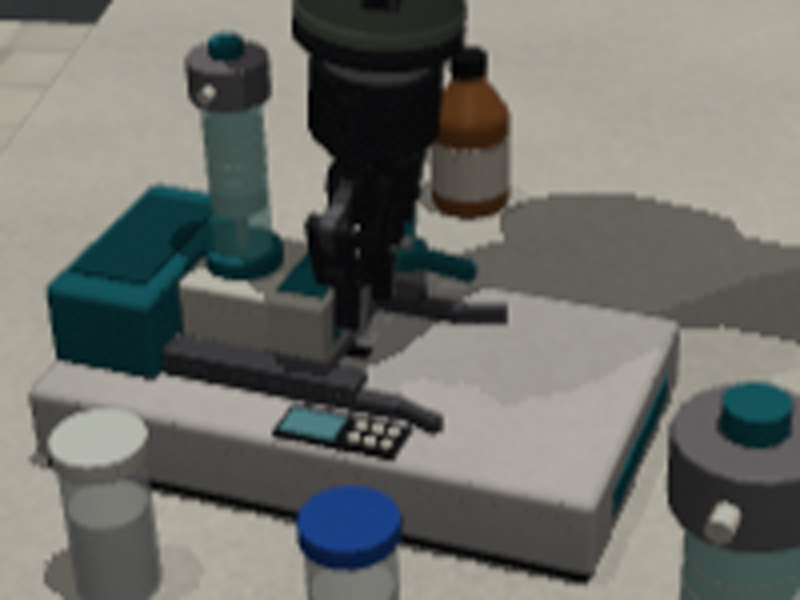

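Home: wrist force jumped to about 28 N with TCP at local x = -12.3, exactly where the face should be at 0. The unit stands against the stop. Backing off and lifting.

step_arm([
  [-0.02,0.2,0,0,0,0,0.6],
  [-0.05,0.5,0,0,0,0,0.6],
  [-0.1,1.2,0,0,0,0,0.6],
  [-0.2,2.0,0,0,0,0,0.6],
  [-0.2,2.0,0,0,0,0,0.6],
  [-3,0,0,0,0,0.1,0.6],
  [-4,0,0,0,0,0,0.6],
  [-4,0,0,0,0,0,0.6],
  [-4,0,0,0,0,0,0.6],
  [0,0,0,0,0,0,0.6],
])

```text
time_s: 20.15
eef_pos: [0.5569, 0.0618, 0.2408]
tool_rot: [[0.007, -0.975, 0.221], [0.001, 0.221, 0.975], [-1.0, -0.007, 0.002]]
ft_force: [-0.1, 0.2, -1.3]
grip_width: 0.399
```

```bash
python3 - <<'E'
from h import *
go(18,-156,.22,290.2-270)
for n in("side","top"):
    cv2.imwrite(f"pics/{n}11.png",ctrl.capture(n)[:,:,::-1])
a=cv2.imread("pics/side11.png")[130:280,195:395]
cv2.imwrite("pics/sidec11.png",cv2.resize(a,None,fx=4,fy=4,interpolation=cv2.INTER_CUBIC))
E
```

```text
local [-70.3   0.9] 0.2408 q [ 22.  30. -48. 100.  25.  61.  43.] F [-0.1  0.2 -1.3] x-axis [0.007 0.002]
zang local 89.5277124037936
tool cm [  2.11  -8.95 -15.62]
turn x 1.2099968443219111
```

View pics/sidec11.png

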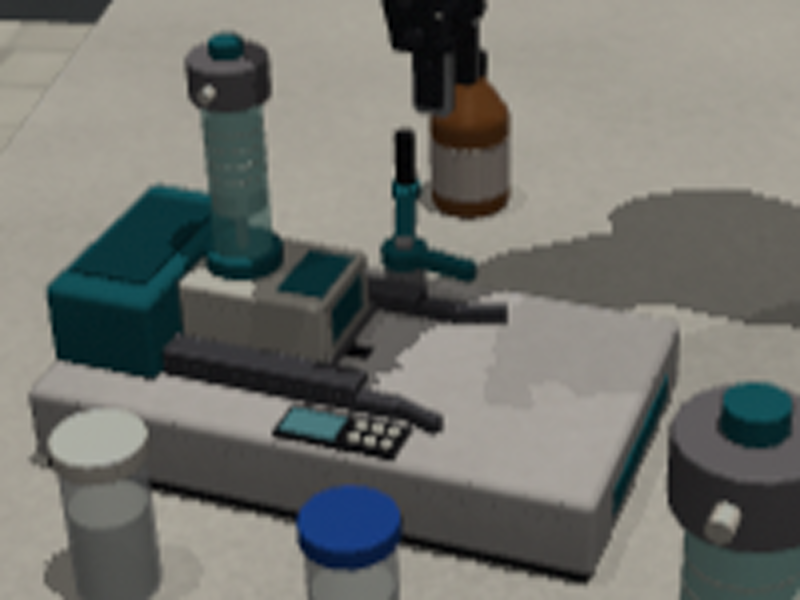

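The unit stayed home and upright. Next, over to the lever post.

step_arm([
  [0,0,-2.5,0,0,0,0.6],
  [0,0,-4,0,0,0,0.6],
  [0,0,-4,0,0,0,0.6],
  [0,0,-4,0,0,0,0.6],
  [0,-1,-1.1,0.13,0,0,0.6],
  [0,0,0,0.14,0,0,0.6],
  [0,0,0,0.14,0,0,0.6],
  [0,0,0,0.14,0,0,0.6],
  [0,0,0,0.14,0,0,0.6],
  [0,0,0,0.14,0,0,0.6],
  [0,0,0,0.14,0,0,0.6],
  [0,0,0,0.14,0,0,0.6],
])

```text
time_s: 21.45
eef_pos: [0.5298, -0.0934, 0.2348]
tool_rot: [[-0.002, -0.23, 0.973], [0.0, 0.973, 0.23], [-1.0, 0.0, -0.002]]
ft_force: [0.2, 0.3, 0.1]
grip_width: 0.399
```

```bash
python3 - <<'E'
from h import *
go(18,-156,.18,290.2-270)
E
```

```text
local [ -63.8 -156.5] 0.2348 q [ 28.  24. -32. 103.  15.  57.   3.] F [0.2 0.3 0.1] x-axis [-0.002 -0.   ]
zang local 25.62084620500238
tool cm [ 5.47 -3.5   7.4 ]
turn x 0.09461161452153122
```

step_arm([
  [1,-1.2,2.4,0,0,0,0.6],
  [1.5,-1.2,2.5,0,0,0,0.6],
  [1.5,-1.1,2.5,0,0,0,0.6],
  [1.5,0,0,0.09,0,0,0.6],
  [0,0,0,0,0,0,0.6],
])

```text
time_s: 21.95
eef_pos: [0.6091, -0.1096, 0.1777]
tool_rot: [[-0.005, -0.146, 0.989], [0.001, 0.989, 0.146], [-1.0, 0.001, -0.005]]
ft_force: [0.0, -0.4, -0.3]
grip_width: 0.395
```

```bash
python3 - <<'E'
from h import *
go(18,-156,.102,290.2-270)
cv2.imwrite("pics/w12.png",ctrl.capture("wrist")[:,:,::-1])
E
```

```text
local [  17.2 -155.4] 0.1777 q [ 24.  35. -28.  94.  19.  56.  -3.] F [ 0.  -0.4 -0.3] x-axis [-0.005 -0.   ]
zang local 20.71484103682982
tool cm [ 7.57 -0.1   0.09]
turn x 0.008985671217061952
```

View pics/w12.png

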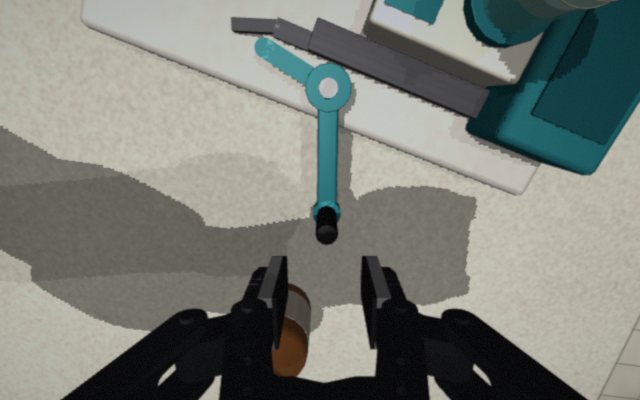

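Post (326,233) sits centred between the fingers. Descending, then swinging it closed.

step_arm([
  [1.5,0,0,0,0,0,0.6],
  [2,0,0,0,0,0,0.6],
  [2,0,0,0,0,0,0.6],
  [1.5,0,0,0,0,0,0.65],
  [0.6,0,0,0,0,0,0.7],
  [0,0,0,0,0,0,0.7],
])

```text
time_s: 22.6
eef_pos: [0.6101, -0.1098, 0.1046]
tool_rot: [[-0.001, -0.148, 0.989], [0.0, 0.989, 0.148], [-1.0, 0.0, -0.001]]
ft_force: [-0.4, 0.2, 0.6]
grip_width: 0.299
```

step_arm([
  [0,0.02,-0.6,0.07,0,0,0.7],
  [0,0.02,-0.6,0.07,0,0,0.7],
  [0,0.02,-0.6,0.07,0,0,0.7],
  [0,0.02,-0.6,0.07,0,0,0.7],
  [0,0.02,-0.6,0.07,0,0,0.7],
  [0,0.02,-0.6,0.07,0,0,0.7],
  [0,0.02,-0.6,0.07,0,0,0.7],
  [0,0.02,-0.6,0.07,0,0,0.7],
  [0,0.02,-0.6,0.07,0,0,0.7],
  [0,0.02,-0.6,0.07,0,0,0.7],
])

```text
time_s: 23.6
eef_pos: [0.5537, -0.098, 0.1062]
tool_rot: [[0.003, 0.526, 0.85], [-0.0, 0.85, -0.526], [-1.0, 0.001, 0.002]]
ft_force: [3.4, 0.4, -1.0]
grip_width: 0.296
```

```bash
cat >>h.py <<'E'
def lev():
    o=ctrl.observe();p=(o['eef_pos'][:2]-t0)@R2*1e3-np.array([-8,-78]);T=o['tool_rot']
    print('r',np.hypot(*p),'q cage',np.radians(np.degrees(np.arctan2(p[1],p[0]))%360)-3.665,'q tool',(np.arctan2(T[1,2],T[0,2])-TH)-np.radians(300)+ (2*np.pi if (np.arctan2(T[1,2],T[0,2])-TH)<np.radians(200) else 0), o['ft_force'].round(1),o['time_s'])
E
python3 -c "
from h import *
lev()"
```

```text
r 84.02978305885347 q cage 0.6639764349309347 q tool 0.7077393750272085 [ 3.4  0.4 -1. ] 23.6
```

step_arm([
  [0,0.01,-0.6,0.07,0,0,0.7],
  [0,0.01,-0.6,0.07,0,0,0.7],
  [0,0.01,-0.6,0.07,0,0,0.7],
  [0,0.01,-0.6,0.07,0,0,0.7],
  [0,0.01,-0.6,0.07,0,0,0.7],
  [0,0.01,-0.5,0.06,0,0,0.7],
  [0,0.01,-0.5,0.06,0,0,0.7],
  [0,0,0,0,0,0,0.7],
])

```text
time_s: 24.4
eef_pos: [0.5249, -0.07, 0.1061]
tool_rot: [[0.002, 0.853, 0.522], [0.0, 0.522, -0.853], [-1.0, 0.002, 0.001]]
ft_force: [0.5, -0.2, -0.9]
grip_width: 0.301
```

```bash
python3 -c "
from h import *
lev()"
```

```text
r 86.65551369558062 q cage 0.18985030677416903 q tool 0.2402008258643935 [ 0.5 -0.2 -0.9] 24.4
```

step_arm([
  [0,0.03,-0.3,0.04,0,0,0.7],
  [0,0.03,-0.3,0.04,0,0,0.7],
  [0,0.03,-0.3,0.04,0,0,0.7],
  [0,0.03,-0.3,0.04,0,0,0.7],
  [0,0.03,-0.3,0.04,0,0,0.7],
  [0,0,0,0,0,0,0.7],
])

```text
time_s: 25.0
eef_pos: [0.5191, -0.0566, 0.1055]
tool_rot: [[0.001, 0.939, 0.343], [-0.0, 0.343, -0.939], [-1.0, 0.001, 0.0]]
ft_force: [-0.3, -0.6, 1.0]
grip_width: 0.299
```

```bash
python3 -c "
from h import *
lev()"
```

```text
r 86.5021530906079 q cage 0.02082836567652091 q tool 0.04144958291883061 [-0.3 -0.6  1. ] 25.0
```

step_arm([
  [0,0.01,-0.2,0.02,0,0,0.7],
  [0,0.01,-0.2,0.02,0,0,0.7],
  [0,0,0,0,0,0,0.7],
])

```text
time_s: 25.3
eef_pos: [0.5178, -0.0525, 0.1051]
tool_rot: [[0.0, 0.953, 0.304], [0.0, 0.304, -0.953], [-1.0, 0.0, 0.0]]
ft_force: [0.1, -1.5, 1.3]
grip_width: 0.302
```

```bash
python3 -c "
from h import *
lev()
cv2.imwrite('pics/w13.png',ctrl.capture('wrist')[:,:,::-1])"
```

```text
r 86.55116999867455 q cage -0.028072899675693375 q tool -4.5307971300090344e-05 [ 0.1 -1.5  1.3] 25.3
```

View pics/w13.png

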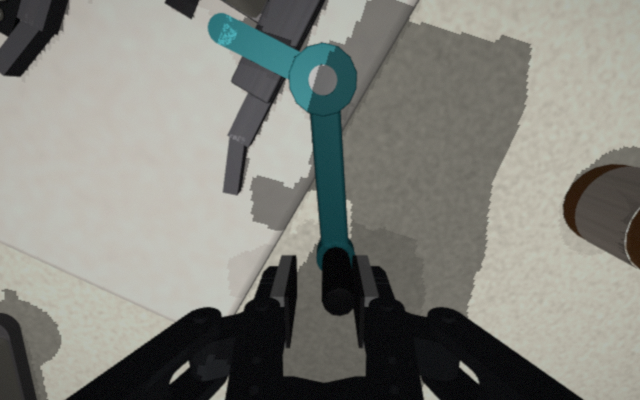

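The post (340,285) rides on the right finger. The lever is at about 0.05 rad, so I'll continue until it meets its stop.

step_arm([
  [0,0,-0.2,0.02,0,0,0.7],
  [0,0,0,0,0,0,0.7],
])

```text
time_s: 25.55
eef_pos: [0.5171, -0.0505, 0.105]
tool_rot: [[0.0, 0.959, 0.284], [0.0, 0.284, -0.959], [-1.0, 0.0, -0.0]]
ft_force: [0.2, -0.9, 0.7]
grip_width: 0.303
```

step_arm([
  [0,0,-0.2,0,0,0,0.7],
  [0,0,0,0,0,0,0.7],
])

```text
time_s: 25.75
eef_pos: [0.5164, -0.0486, 0.105]
tool_rot: [[-0.0, 0.958, 0.285], [0.0, 0.285, -0.958], [-1.0, -0.0, -0.0]]
ft_force: [-0.2, -0.7, -0.3]
grip_width: 0.298
```

step_arm([
  [0,0,-0.2,0,0,0,0.7],
  [0,0,0,0,0,0,0.7],
])

```text
time_s: 25.95
eef_pos: [0.5157, -0.0467, 0.1049]
tool_rot: [[-0.0, 0.959, 0.285], [0.0, 0.285, -0.959], [-1.0, -0.0, -0.0]]
ft_force: [-0.7, -0.6, 0.3]
grip_width: 0.297
```

step_arm([
  [0,0,-0.2,0,0,0,0.7],
  [0,0,0,0,0,0,0.7],
])

```text
time_s: 26.15
eef_pos: [0.5155, -0.0458, 0.105]
tool_rot: [[0.0, 0.959, 0.284], [-0.001, 0.284, -0.959], [-1.0, 0.0, 0.001]]
ft_force: [0.1, -7.0, -1.6]
grip_width: 0.304
```

```bash
python3 -c "
from h import *
lev()
cv2.imwrite('pics/w14.png',ctrl.capture('wrist')[:,:,::-1])"
```

```text
r 87.2274899215847 q cage -0.11022118297256345 q tool -0.020443960944612982 [ 0.1 -7.  -1.6] 26.15
```

View pics/w14.png

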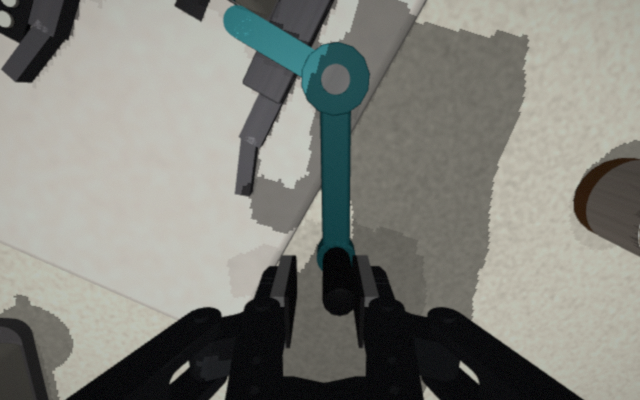

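step_arm([
  [0,0,-0.2,0,0,0,0.7],
  [0,0,0,0,0,0,0.7],
])

```text
time_s: 26.4
eef_pos: [0.5154, -0.0453, 0.1051]
tool_rot: [[0.001, 0.959, 0.283], [-0.002, 0.283, -0.959], [-1.0, 0.001, 0.003]]
ft_force: [4.1, -17.0, -3.0]
grip_width: 0.299
```

step_arm([
  [0,0,0.2,0,0,0,0.7],
  [0,0,0.5,0,0,0,0.7],
  [-1.5,0,0,0,0,0,0.7],
  [-3,0,0,0,0,0,0.7],
  [-4,0,0,0,0,0,0.7],
  [-4,0,0,0,0,0,0.7],
  [0,-4,0,0,0,0,0.7],
  [0,-4,0,0,0,0,0.7],
  [0,-4,0,0,0,0,0.7],
  [0,0,0,0,0,0,0.7],
])

```text
time_s: 27.4
eef_pos: [0.3979, -0.0852, 0.2302]
tool_rot: [[-0.001, 0.959, 0.283], [-0.0, 0.283, -0.959], [-1.0, -0.001, -0.0]]
ft_force: [0.9, -0.1, 0.1]
grip_width: 0.3
```

```bash
python3 - <<'E'
from h import *
for n in("side","top","wrist"):
    cv2.imwrite(f"pics/{n}15.png",ctrl.capture(n)[:,:,::-1])
a=cv2.imread("pics/side15.png")[130:280,195:395]
cv2.imwrite("pics/sidec15.png",cv2.resize(a,None,fx=4,fy=4,interpolation=cv2.INTER_CUBIC))
a=cv2.imread("pics/top15.png")[95:245,225:425]
cv2.imwrite("pics/topc15.png",cv2.resize(np.clip(a*1.6,0,255).astype('uint8'),None,fx=4,fy=4,interpolation=cv2.INTER_CUBIC))
E
```

```text
(no output)
```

View pics/sidec15.png

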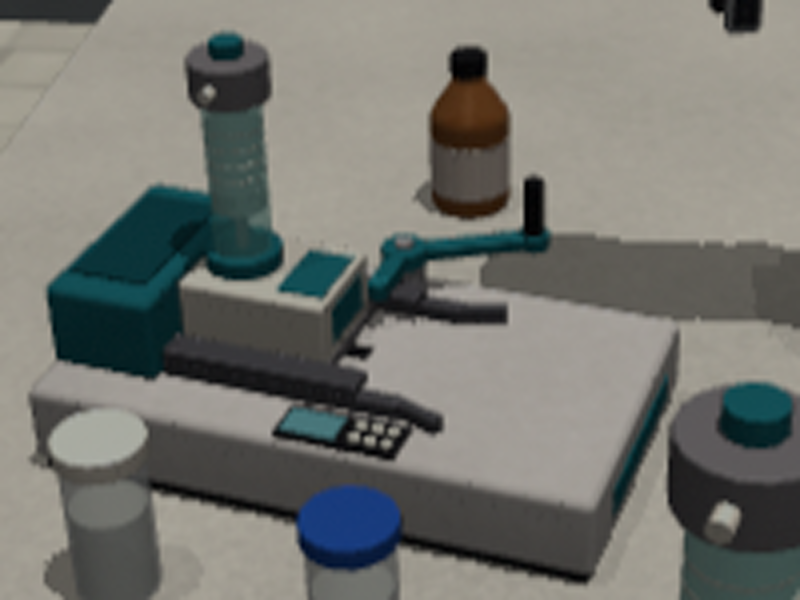

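View pics/topc15.png

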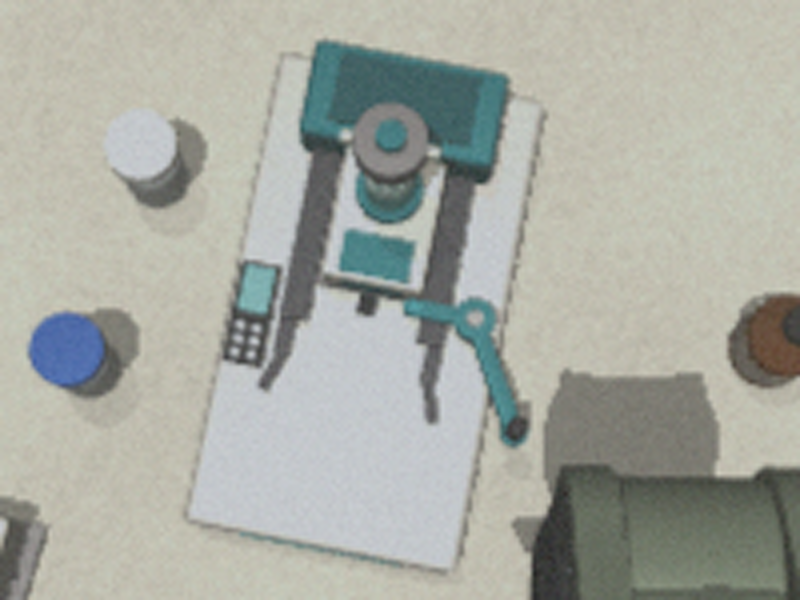

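View pics/wrist15.png

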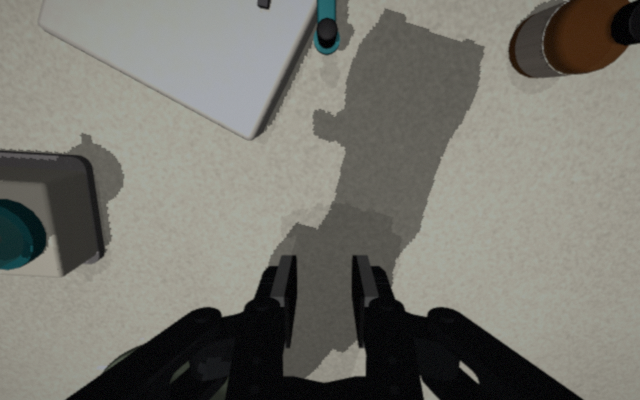

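Top view: nose now lies across the guide at (410,307), just in front of the unit's front edge (328,277)–(425,295). Pivot is at (476,319) and post top at (516,428). Bystanders are at the same pixels as before.

```bash
python3 - <<'E'
from h import *
L=lambda p:(p[:2]-t0)@R2*1e3
a=L(tc(516,428,.131));b=np.array([-8.7,-78.3]);d=a-b
print(a,np.hypot(*d),np.radians(np.degrees(np.arctan2(d[1],d[0]))%360)-3.665)
for n,u,v in[("FL",328,277),("FR",425,295),("patchBL",340,270),("BR",408,281)]:print(n,L(tc(u,v,.11)).round(1))
print(L(sc(328,328,.11)),L(sc(367,255,.11)))
a=L(sc(534,181,.131));print(a)
print(ctrl.observe()['ft_force'],ctrl.observe()['time_s'])
E
```

```text
[ -83.88147266 -117.8904584 ] 84.96857200029332 -0.038707978276534494
FL [-2.1 29.2]
FR [ -1.7 -39.8]
patchBL [ 4.4 21.9]
BR [  5.8 -26.3]
[-13.94201713  52.33161051] [ -4.47768988 -31.18245202]
[ -85.02261928 -117.25705201]
[ 0.41863746 -0.55106787 -0.48706411] 27.55
```

```bash
python3 -c "
from plant import ctrl
print(ctrl.hand_in())"
```

```text
the job is handed in; nothing more can be done
None
```

The burette unit is fitted and locked, and I handed the job in at about 27.6 s of the 58 s allowed. I swung the lever open, pushed the unit home by its front face at 20 mm/s or less, and swung the lever back to its locked stop.

| Step | Check | Result |
|---|---|---|
| Lever open | Angle from the wrist camera | About 1.39 rad (stop at 1.4) |
| Unit home | Wrist force at the stop, before I backed off | Jumped from about 1.5 N to 28–35 N |
| Unit home | Front face from the tool position | About x = 0, as expected |
| Unit home | Front face from the top camera | x ≈ -2 mm, within the calibration error |
| Lever locked | Force rise at the end of the swing | 17 N |
| Lever locked | Angle from the top camera | -0.04 rad, i.e. 0 within measuring error |

The final pictures show the unit upright, the lever's nose across the guide just in front of it, and the tubs and reagent bottle where they started. The arm was clear of everything.

One reading disagreed. The side camera put the unit's front corners at x = -14 and -4 mm. I gave it no weight because that camera's readings of the deck corners were also off, by 5 to 25 mm.

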